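# Clamp the end piece onto the sloping vacuum port

### The job

Lay the loose flanged end piece in the open clamp on the sloping vacuum stand, its round flange side by side with the port's flange inside the clamp's groove and its tube resting in the saddle. Then swing the hinged half of the clamp over both flanges until it is fully shut, and after that swing the bolt up into the fork of the clamp as far as it goes, to latch it. Leave the two specimen pots standing where they are.

Things in the scene. Friction and masses are not known exactly. Their poses are not given: they have to be found in the camera images.
- stand: White stand on a 175 x 210 mm foot plate, fixed. Origin on the bench below the port's axis, x to the uphill side, y along the port's axis. Its plate slopes 35 degrees, rising to +x; the plate's normal leans 35 degrees from vertical towards -x (the robot): lay things in and reach the clamp along it. A grey block at +y carries the port tube, 36 mm across, with a 60 x 8 mm flange facing -y.
- clamp_centre (a point): Where the middle of the end piece's flange face belongs: on the port's axis (level, 130 mm above the bench), 2 mm to -y of the port's face. Axes as stand. Here is the fixed lower half of the aluminium clamp ring, 80 mm outside, 32 mm wide, open along the plate's normal. Groove radius 32 mm, from 2 mm to +y to 10 mm to -y of here; then a 6 mm lip, inner radius 22 mm.
- saddle (a point): On the axis over the half-round saddle that carries the end piece's tube: inner radius 20 mm, 10 mm wide along y, its middle 91 mm to -y of clamp_centre. The sloping plate is 42 mm below the axis. A piece laid in settles about 2 mm below the axis.
- tube_mid (a point): Grip point on the axis of the loose steel end piece: bare tube, 36 mm across, from 44 mm to +y to 46 mm to -y of here. The piece is 122 mm long, 0.25 to 0.5 kg, lying level, axis 30 mm above the bench. Its y axis points to the round flange (60 mm across, 8 mm thick, chamfered rims), its outer face 54 mm to +y; at the -y end a hexagon, 60 mm across flats, 20 mm long.
- flange_face (a point): Centre of the outer face of the end piece's flange; its y axis points out of the face along the tube's axis.
- jaw (a joint): Hinge of the clamp ring's upper half (rad): 0 shut; 1.9 to 2.1 at the start, standing open at the uphill side; 2.2 its stop. Axis parallel to the stand's y; to shut, the free end comes over towards the robot and down. Stays where it is left (hinge friction 0.13 N m).
- jaw_pivot (a point): A point on the jaw's hinge axis, 44 mm uphill along the slope from the ring's axis.
- jaw_lug (a point): Middle of the forked lug at the jaw's free end, 99 mm from the hinge axis: 32 mm wide along the stand's y (grip it across there; it can turn between the fingers), 28 mm long, 20 mm high, with a 12 mm slot for the bolt. Shut, it lies 54 mm downhill of the ring's axis along the slope and 12 mm off it along the plate's normal.
- bolt (a joint): Hinge of the swing bolt (rad): 0 latched, standing along the plate's normal in the fork of the shut jaw; 1.2 to 1.55 at the start, leaning downhill towards the robot; 1.75 its stop. Axis parallel to the stand's y. Stays where it is left (hinge friction 0.08 N m).
- bolt_pivot (a point): A point on the bolt's hinge axis, at the downhill side of the lower half ring.
- bolt_head (a point): Middle of the round dark head at the bolt's end, 72 mm from its hinge axis: a disc of 26 mm diameter, 16 mm thick along the stand's y (grip it across there; it can turn between the fingers).
- pot_d: Specimen pot with a yellow lid, 48 mm across and 62 mm high, standing at the back right; origin under its middle. A bystander.
- pot_e: Specimen pot with a white lid, 48 mm across and 62 mm high, standing at the back right; origin under its middle. A bystander.
- end_piece: The loose end piece as a whole (see tube_mid); origin on its underside as it lies, 30 mm below the axis.

How it is judged:
On the way, in this order (a step that is already met when the one before it is completed fails the run):
1. the end piece lies in the clamp's groove against the port, in line with it, the clamp still open (distance between flange_face and clamp_centre below 0.008 m and angle between the y axis of flange_face and the y axis of clamp_centre, either way round below 0.08 rad and value of joint jaw above 0.5 rad and value of joint bolt above 0.4 rad), for 0.2 s.
2. the clamp's hinged half is shut over both flanges (value of joint jaw below 0.07 rad and distance between flange_face and clamp_centre below 0.008 m), for 0.2 s.
3. the bolt is swung home into the fork (value of joint bolt below 0.1 rad and value of joint jaw below 0.07 rad), for 0.2 s.
At the end, for the whole second after the job is handed in: The end piece's flange face is within 8 mm of its place in the clamp and in line with the port within 0.08 rad, at rest; the jaw is shut (under 0.07 rad) and the bolt is home in the fork (under 0.1 rad); both pots stand within 40 mm of where they were (all of step 3 and distance between flange_face and clamp_centre below 0.008 m and angle between the y axis of flange_face and the y axis of clamp_centre, either way round below 0.08 rad and linear speed of end_piece below 0.02 m/s); the robot touches nothing.
It fails at once if a specimen pot is shifted by more than 40 mm or tipped over (distance of any of pot_d, pot_e from where it was at the start of the episode above 0.04 m or angle between any of pot_d, pot_e's own z axis and vertical above 0.5 rad).
It also fails if it takes over 67 s, if anything falls off the work surface, if the arm or the gripper's body presses on something with over 40 N, if the wrist force passes 120 N, or if a joint passes its speed limit or range.

### The arm

A 6-joint arm with a two-finger parallel gripper is mounted at the origin on a cart in front of the work surface, level with it; the furniture and walls round the work are solid. World frame = base frame: x ahead of the robot, y to its left, z up, the work surface at z = 0. Lengths are in m, angles in rad, forces in N, time in s.
With the tool pointing down it reaches from about 0.275 to 0.825 m from the base axis. Payload 5.2 kg.
Tool frame: the origin (TCP) lies on the mounting face of the last link; the fingertips stand 186 mm ahead of it and the grasp point (between the pads) lies 167 mm ahead of it; z points along the fingers, y is the line along which they close (so a half turn about z gives the same grasp; the last joint's range is limited). The gripper opens to 93 mm and grips with 3 to 60 N. Pads are 15 mm wide; open, the fingers measure 128 mm over their backs; the gripper's body (75 mm by 188 mm) begins 65 mm behind the grasp point.
Start: joints at [-1.325, 0.259, 1.535, -0, 1.348, -0.203], TCP at [0.239, -0.496, 0.405] pointing down, gripper open.
Joint ranges: [-3.14, 3.14], [-0.91, 2.08], [0.19, 2.58], [-1.22, 4.36], [0.22, 2.71], [-3.12, 3.12]. Speed limits (rad/s): [2.57, 2.57, 3.14, 3.14, 3.14, 3.14].

### API

Orientations are given as [roll, pitch, yaw] about the fixed x, y, z axes, in that order (R = Rz(yaw) Ry(pitch) Rx(roll)).
In Python, from bench import sense, get_image, finish_job gives the robot as it stands.
- The arm moves only by the tool carry_out, never from a script. Its argument "series" is text: rows parted by semicolons, each of 5 numbers parted by spaces: the opening, from -1 (shut) to 1 (fully open), then the shift along the tool's x, y, z in mm, then the turn about the tool's z in rad. A call has 1 to 10 rows; each row is the pose to reach, as a shift and turn from the pose commanded when the call began, along the tool's axes at that moment; what a row does not reach only later rows make up. A row lasts 1/12 s, in which the tool goes at most 41.7 mm and 7.16 degrees, less where a joint would pass 70% of its speed; a pose out of reach is approached as far as the arm can. A call with a gripper value outside its range is refused whole. The fingers move at their own pace and stop on an object; "squeeze" is the grip in N (left out, the last holds). Time passes only in rows, so rows that repeat a pose let the fingers close. It gives the time, the measured TCP pose, the force, the opening and the grip force at its end, in the units of the state.
- sense(): the state, without advancing time (a new reading comes with each control period).
- get_image(name): name is "scene" or "side" or "wrist"; returns a dict with "img" (400x640x3 uint8, red, green, blue), "fx", "fy", "cx", "cy" (pixels), "D" ([k1, k2, p1, p2, k3] as OpenCV has them; the pictures are not rectified), "position" and "rotation" of the camera in the world. Camera axes: x right, y down, z forward; pixel columns grow to the right and rows downward; lengths in m; the calibration is good to about 2 mm. A picture is of the moment at which its call begins. There is no depth.
- finish_job(): hands the job in; it is judged then, once.
The state is a dict: "time": time; "q": joint angles; "qd": joint speeds; "joint_torque": joint torques, N m; "position": TCP position; "eef_rot": TCP orientation; "contact_force": force on the tool from outside, world axes, zero at the start; "ft_torque": the same for the moment, N m; "finger_gap": finger opening in m; "grip_force": force on a finger pad.
Only numpy, scipy, OpenCV 4.12 (cv2) and the standard library are available. Lean on these libraries where they do the work, as an engineer would, in place of code of your own. Each camera call takes 0.05 s, during which the arm holds its last target. There are 200 camera calls.

## Working session

There is one attempt and no reset: what is moved stays moved. The work goes in short steps, Python scripts to look and compute and a tool call to move; the robot and the scene stay as the last step left them, time stands still between calls to the robot, and variables do not carry over. Pictures are saved under pics/ and viewed, at most 10 in all, crops included, and the job is handed in when it is done.

Besides the shell and the picture viewer there is one more tool, called after "Call:" as name(argument=value, ...), one argument or row to a line, values as JSON. carry_out: Moves the arm, as the interface text tells. Its arguments: {"type":"object","properties":{"series":{"type":"string"},"squeeze":{"type":"number"}},"required":["series"]}

```bash
mkdir -p pics; cat > h.py <<'E'
import numpy as np, cv2, json
from bench import sense, get_image
def snap(name, fn):
    d=get_image(name); im=np.array(d.pop("img")); cv2.imwrite(f"pics/{fn}.png", im[:,:,::-1])
    json.dump({k:np.array(v).tolist() for k,v in d.items()}, open(f"pics/{fn}.json","w")); return d
def cam(fn):
    d=json.load(open(f"pics/{fn}.json"))
    K=np.array([[d["fx"],0,d["cx"]],[0,d["fy"],d["cy"]],[0,0,1]]);return K,np.array(d["D"]),np.array(d["position"]),np.array(d["rotation"])
def proj(fn,P):
    K,D,p,R=cam(fn); r=R.T
    return cv2.projectPoints(np.atleast_2d(np.array(P,float)),cv2.Rodrigues(r)[0],-r@p,K,D)[0][:,0]
def ray(fn,uv):
    K,D,p,R=cam(fn); n=cv2.undistortPoints(np.array(uv,float).reshape(-1,1,2),K,D)[:,0]
    return p,(R@np.c_[n,np.ones(len(n))].T).T
def onz(fn,uv,z):
    p,d=ray(fn,uv); return p+d*((z-p[2])/d[:,2])[:,None]
E
python3 - <<'E'
from h import *
s=sense(); print(s)
for n in("scene","side","wrist"):
    d=snap(n,n+"0"); print(n,d["position"],np.round(d["rotation"],3).tolist())
a=[cv2.imread(f"pics/{n}0.png") for n in("scene","side")]
E
```

```text
{'time': 0.0, 'q': array([-1.32478324e+00,  2.59320379e-01,  1.53605342e+00,  4.16495540e-05,
        1.34801863e+00, -2.02794508e-01]), 'qd': array([ 0.00154852, -0.0016656 ,  0.00033775,  0.00029442, -0.00011803,
        0.00029964]), 'joint_torque': array([ 2.51759766e-04, -4.37305856e+01, -2.84000999e+01,  7.20173190e-02,
        4.10745735e-02, -1.33830658e-04]), 'position': array([ 0.23861834, -0.49530648,  0.4039415 ]), 'eef_rot': array([-3.13983794e+00, -4.02259179e-04,  4.48798003e-01]), 'contact_force': array([0.90907025, 0.74854573, 0.39231134]), 'ft_torque': array([-0.04199824,  0.00072734, -0.00055561]), 'grip_force': 0.0, 'finger_gap': 0.0931022570803877}
scene [0.25207244 0.54982555 0.66031095] [-2.277, 0.006, -2.632]
side [0.48388813 0.68733987 0.63271733] [-2.22, 0.021, -3.023]
wrist [ 0.31278202 -0.45870879  0.38234743] [2.844, 0.001, -1.122]
```

View pics/scene0.png

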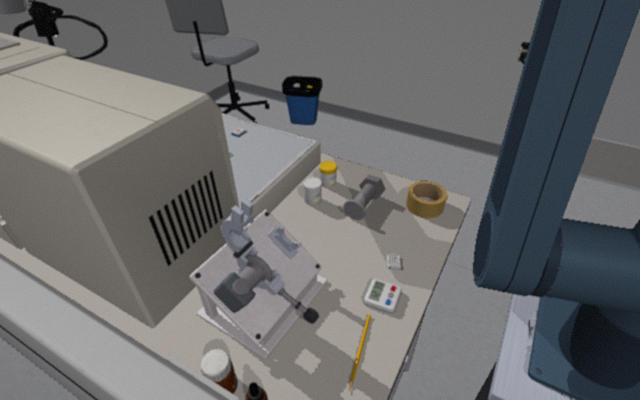

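View pics/side0.png

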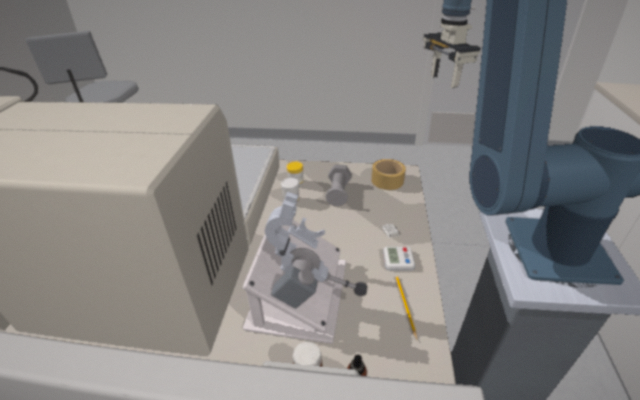

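```bash
python3 - <<'E'
import cv2,numpy as np
s=cv2.imread("pics/scene0.png");t=cv2.imread("pics/side0.png")
def c(im,x,y,w,h,W,H):
    o=cv2.resize(im[y:y+h,x:x+w],(W,H),interpolation=cv2.INTER_CUBIC)
    k=W/w
    for i in range(0,w,20): cv2.putText(o,str(x+i),(int(i*k),9),0,.33,(0,0,255));cv2.line(o,(int(i*k),10),(int(i*k),14),(0,0,255))
    for i in range(0,h,20): cv2.putText(o,str(y+i),(0,int(i*k)+4),0,.33,(0,0,255))
    return o
cv2.imwrite("pics/c1.png",c(s,185,195,150,150,600,600))
cv2.imwrite("pics/c2.png",c(t,235,185,150,150,600,600))
cv2.imwrite("pics/c3.png",np.hstack([c(s,295,140,100,100,400,400),c(t,270,140,100,100,400,400)]))
E
python3 -c "
import cv2;exit()"
```

```text
(no output)
```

View pics/c1.png

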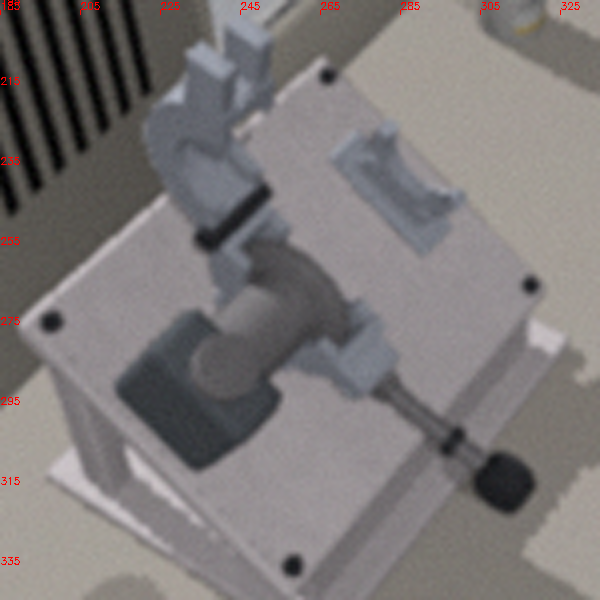

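View pics/c2.png

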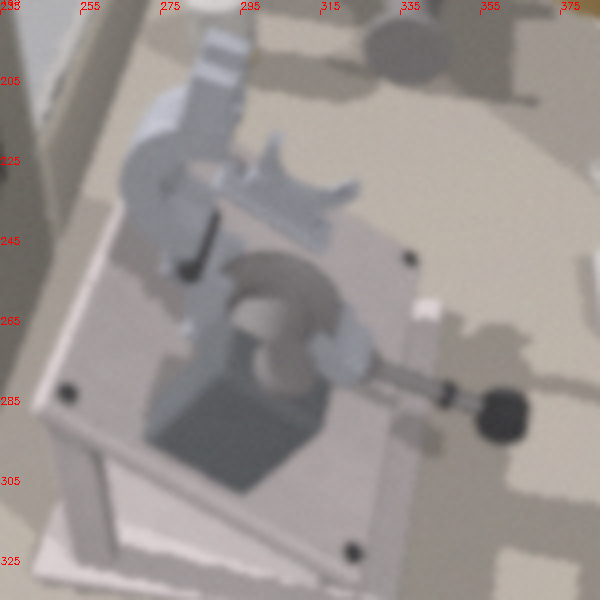

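View pics/c3.png

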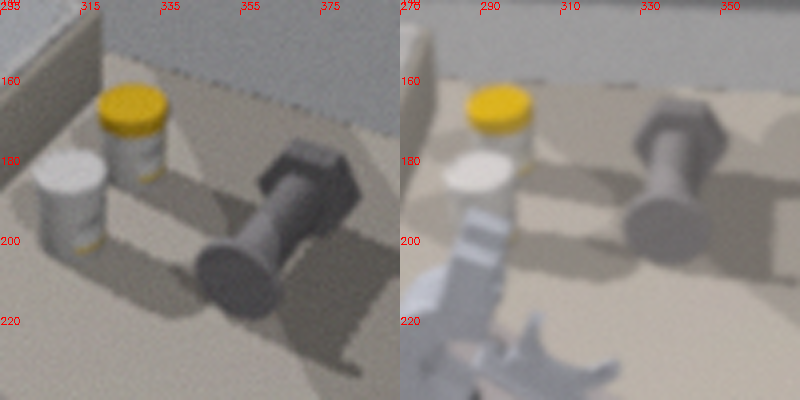

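```bash
cat >> h.py <<'E'
def tri(f1,a,f2,b):
    p,d=ray(f1,[a]);q,e=ray(f2,[b]);d=d[0]/np.linalg.norm(d);e=e[0]/np.linalg.norm(e)
    t=np.linalg.lstsq(np.c_[d,-e],q-p,rcond=None)[0]
    x,y=p+t[0]*d,q+t[1]*e; return (x+y)/2,np.linalg.norm(x-y)
E
sed -i 's/K,np.array(d\["D"\]),np.array(d\["position"\]),np.array(d\["rotation"\])/K,np.array(d["D"]),np.array(d["position"]),rot(d["rotation"])/' h.py
sed -i '2a from scipy.spatial.transform import Rotation as Ro\ndef rot(r):\n    r=np.array(r); return r if r.shape==(3,3) else Ro.from_euler("xyz",r).as_matrix()' h.py
python3 - <<'E'
from h import *
P={"B":((317.8,266.5),(337.5,249.5)),"C":((197.8,275.3),(251.75,283.25)),"D":((258,336.5),(323,323)),"bolthead":((311,315.75),(360.5,289)),
"sadU":((281.75,226.75),(303.75,220)),"sadD":((298.75,244.25),(322.5,232.5)),"pin+":((236.25,255.25),(282.5,252.5)),"pin-":((251.5,242.5),(289.25,238.25)),
"lug":((243,211),(292,199.5)),"flange":((354,210.75),(336.3,197.75)),"hex":((372.25,187),(340,174.25))}
X={}
for k,(a,b) in P.items():
    x,e=tri("scene0",a,"side0",b);X[k]=x;print(k,np.round(x*1000,1),round(e*1000,1))
for k in("flange","hex"):
    print(k,np.round(1000*np.r_[onz("scene0",[P[k][0]],.03),onz("side0",[P[k][1]],.03)],1))
v=X["pin+"]-X["pin-"];print("yaw from pin",np.arctan2(-v[0],v[1]))
v=X["B"]-X["D"];print(np.linalg.norm(v),np.arctan2(v[0],-v[1]));v=X["C"]-X["D"];print(v,np.arctan2(v[1],v[0]))
m=(X["sadU"]+X["sadD"])/2;v=(X["pin+"]+X["pin-"])/2-m;print(m,v)
E
```

```text
B [522.8  95.5  46. ] 2.0
C [657.1 278.6 132.9] 0.6
D [534.3 286.1  47.2] 1.1
bolthead [469.8 212.1  60.2] 1.3
sadU [591.1 114.2 142.3] 0.0
sadD [553.4 114.8 112.5] 0.6
pin+ [611.9 224.  156.5] 1.6
pin- [606.3 187.3 157.7] 1.2
lug [589.3 210.7 262.6] 7.3
flange [ 542.5 -119.8   26.1] 2.0
hex [ 539.8 -225.2   31.6] 3.8
flange [[ 539.9 -114.3   30. ]
 [ 542.6 -116.1   30. ]]
hex [[ 539.1 -224.3   30. ]
 [ 540.9 -230.8   30. ]]
yaw from pin -0.1500745768956172
0.19098909548794518 -0.06047071673040727
[ 0.12276717 -0.00751183  0.08569868] -0.06111139414674353
[0.57224556 0.11447154 0.12736205] [0.03687214 0.0911369  0.02973966]
```

```bash
python3 - <<'E'
from h import *
s=sense();R=rot(s["eef_rot"]);p=s["position"]
im=cv2.imread("pics/side0.png")[0:110,400:510]
o=cv2.resize(im,None,fx=5.4,fy=5.4,interpolation=cv2.INTER_CUBIC)
def pt(v): 
    q=(proj("side0",p+R@np.array(v))[0]-[400,0])*5.4;return tuple(int(t) for t in q)
for v,c in(([.094,0,.102],(0,0,255)),([0,.094,.102],(0,255,0)),([0,0,.186],(255,0,0))): cv2.line(o,pt([0,0,.102]),pt(v),c,1)
cv2.circle(o,pt(R.T@(cam("wrist0")[2]-p)),5,(255,0,255),1)
cv2.imwrite("pics/g.png",o)
E
```

```text
(no output)
```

View pics/g.png

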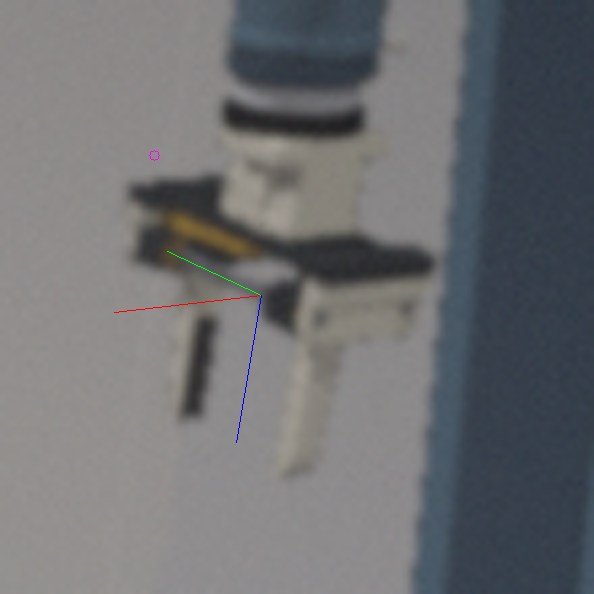

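```bash
cat >> h.py <<'E'
CC=np.array([.576,.2054,.130]); SY=-.06
def stand(x,y,z): # stand-frame offset (mm) from clamp centre
    return CC+Ro.from_euler("z",SY).apply([x/1e3,y/1e3,z/1e3])
def go(g,yaw,cmd=None):
    s=sense(); p=s["position"] if cmd is None else cmd[0]; R=rot(s["eef_rot"]); 
    t=np.array(g)+[0,0,.167]; v=R.T@(t-p)*1e3; dy=(yaw-s["eef_rot"][2]+np.pi)%(2*np.pi)-np.pi
    print("shift",np.round(v,1),"turn",round(-dy,3),"n",round(np.linalg.norm(v)/41.7,1),"t",round(float(s["time"]),2))
E
python3 -c "
from h import *
go([.5406,-.179,.15],1.56)
for a,b in (((313,183),(289.5,183)),((327.5,167),(295,167))): print(tri('scene0',a,'side0',b))"
```

```text
shift [ 409.3 -153.9   87.4] turn -1.111 n 10.7 t 0.15
(array([ 0.67166658, -0.13949711,  0.05265375]), np.float64(0.002119193969194443))
(array([ 0.66878428, -0.21304779,  0.05862397]), np.float64(0.0008463174080701536))
```

Call:
carry_out(
  series="1 409 -154 60 -1.111;1 409 -154 60 -1.111;1 409 -154 60 -1.111;1 409 -154 60 -1.111;1 409 -154 60 -1.111;1 409 -154 60 -1.111;1 409 -154 60 -1.111;1 409 -154 60 -1.111;1 409 -154 60 -1.111;1 409 -154 60 -1.111",
)

```text
time: 0.98
position: [0.5246, -0.195, 0.3477]
eef_rot: [-3.141, -0.0, 1.566]
contact_force: [-0.8, -1.5, -0.2]
finger_gap: 0.0933
grip_force: 0.0
```

```bash
python3 -c "
from h import *
print(sense()['position'],sense()['eef_rot']);go([.5406,-.179,.11],1.56)"
```

```text
[ 0.52460531 -0.19498186  0.34765331] [-3.14126886e+00 -7.96094892e-05  1.56586167e+00]
shift [16.1 15.9 70.6] turn 0.006 n 1.8 t 0.98
```

Call:
carry_out(
  series="1 15 15 10 0;1 15 15 10 0;1 15 15 10 0",
)

```text
time: 1.23
position: [0.5391, -0.1809, 0.3371]
eef_rot: [-3.139, -0.001, 1.563]
contact_force: [-0.3, -0.3, -0.5]
finger_gap: 0.0928
grip_force: 0.0
```

```bash
python3 -c "
from h import *
snap('wrist','w1');s=sense();print(s['position'],s['eef_rot'])
im=cv2.imread('pics/w1.png')
P=[[.5413,-.1152,.03],[.5407,-.169,.03],[.54,-.237,.03]]
print(proj('w1',P))
"
```

```text
[ 0.5386221  -0.18184589  0.33760739] [-3.14014341e+00 -2.05438672e-04  1.56107643e+00]
[[316.77395664 113.19424193]
 [316.46492255 174.31307033]
 [316.17608421 242.86502102]]
```

View pics/w1.png

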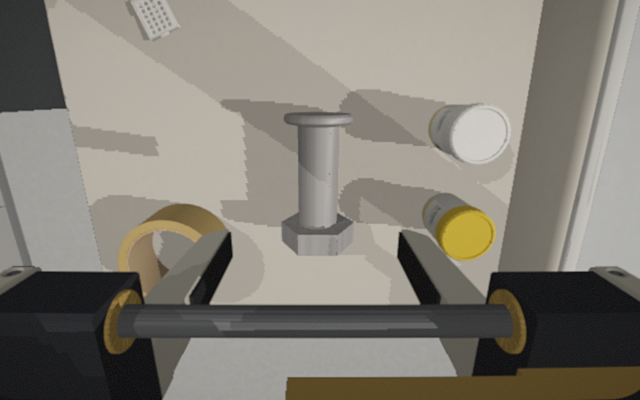

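```bash
python3 -c "
from h import *
go([.542,-.179,.036],1.56)"
```

```text
shift [  2.9   3.5 134.6] turn 0.001 n 3.2 t 1.28
```

Call:
carry_out(
  series="1 1 3 40 0;1 1 3 80 0;1 1 3 110 0;1 1 3 133 0;1 1 3 133 0;-1 1 3 133 0;-1 1 3 133 0;-1 1 3 133 0;-1 1 3 133 0;-1 1 3 133 0",
  squeeze=35,
)

```text
time: 2.12
position: [0.5422, -0.1814, 0.2067]
eef_rot: [3.139, 0.001, 1.56]
contact_force: [-0.2, -0.4, 0.4]
finger_gap: 0.0641
grip_force: 0.0
```

Call:
carry_out(
  series="-1 0 0 0 0;-1 0 0 0 0;-1 0 0 0 0;-1 0 0 0 0",
)

```text
time: 2.45
position: [0.5418, -0.1809, 0.2052]
eef_rot: [3.142, 0.0, 1.56]
contact_force: [0.2, -0.2, -0.6]
finger_gap: 0.0377
grip_force: 0.0
```

Call:
carry_out(
  series="-1 0 0 0 0;-1 0 0 0 0;-1 0 0 0 0;-1 0 0 -30 0;-1 0 0 -70 0;-1 0 0 -110 0;-1 0 0 -150 0;-1 0 0 -190 0;-1 0 0 -215 0;-1 0 0 -215 0",
)

```text
time: 3.28
position: [0.5427, -0.1815, 0.4264]
eef_rot: [3.132, 0.005, 1.56]
contact_force: [1.4, -0.5, -1.0]
finger_gap: 0.0353
grip_force: 35.0
```

```bash
python3 -c "
from h import *
s=sense();print(s['position'],s['eef_rot'],s['finger_gap'],s['grip_force'],s['contact_force'])
yaw=np.pi/2+SY
t=stand(-70,-67,100)+[0,0,.006];print(t);go(t,yaw)"
```

```text
[ 0.5426817  -0.18145347  0.42640027] [3.13182138 0.00537256 1.55997468] 0.03532164135578848 34.994773864746094 [ 1.44213602 -0.54028046 -0.95355948]
[0.50210837 0.14271804 0.236     ]
shift [323.8 -44.3  21.2] turn 0.049 n 7.9 t 3.28
```

Call:
carry_out(
  series="-1 310 -44 21 0.049;-1 310 -44 21 0.049;-1 310 -44 21 0.049;-1 310 -44 21 0.049;-1 310 -44 21 0.049;-1 310 -44 21 0.049;-1 310 -44 21 0.049;-1 310 -44 21 0.049;-1 310 -44 21 0.049;-1 310 -44 21 0.049",
)

```text
time: 4.12
position: [0.5004, 0.1306, 0.3971]
eef_rot: [-3.138, 0.001, 1.514]
contact_force: [-0.4, -0.4, -3.0]
finger_gap: 0.0353
grip_force: 35.0
```

```bash
python3 -c "
from h import *
s=sense();print(s['position'],s['eef_rot'],s['finger_gap'],s['grip_force'],s['contact_force'])
snap('wrist','w2')
yaw=np.pi/2+SY
t=stand(-34,-79,49)+[0,0,.006];go(t,yaw)"
```

```text
[0.50042522 0.13060792 0.39712491] [-3.13835814e+00  6.73045498e-04  1.51414199e+00] 0.03532852285545518 34.99533176422119 [-0.43476643 -0.39324322 -3.00256882]
shift [ 1.2 36.6 45.4] turn 0.002 n 1.4 t 4.17
```

View pics/w2.png

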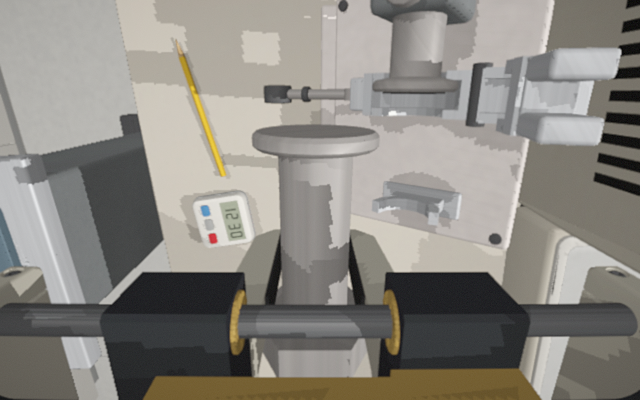

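```bash
python3 -c "
from h import *
a=np.linspace(0,2*np.pi,73)
def ext(P):
    q=proj('w2',P);i,j=q[:,0].argmin(),q[:,0].argmax();print(np.round([q[i],q[j]],1).tolist(),'rows',q[:,1].min().round(1),q[:,1].max().round(1))
for y in(2,10): ext([stand(30*np.cos(t),y,30*np.sin(t)) for t in a])
s=sense();R=rot(s['eef_rot']);g=s['position']+R@[0,0,.167]
print(g)
for f in(66,58): ext([g+R@[f/1e3,.03*np.cos(t),.006+.03*np.sin(t)] for t in a])
u=np.array([.819,.574]);n=np.array([-.574,.819])
S=lambda uu,y,nn: stand(uu*u[0]+nn*n[0],y,uu*u[1]+nn*n[1])
print(proj('w2',[S(-20,-86,0),S(20,-86,0),S(-20,-96,0),S(20,-96,0),S(44,0,0),S(44,-16,0),[.4698,.2121,.0602]]))
"

```

```text
[[371.5, 94.3], [458.1, 95.0]] rows 94.2 95.1
[[372.1, 82.9], [459.6, 82.8]] rows 81.7 84.0
[0.50043437 0.12943322 0.23053414]
[[248.5, 133.8], [381.3, 134.1]] rows 126.0 142.1
[[249.5, 151.6], [380.2, 151.9]] rows 140.6 163.2
[[380.33133827 204.06397475]
 [428.50800399 214.10125908]
 [379.58535359 215.24544554]
 [427.1336614  226.12300525]
 [479.21732933  98.53338816]
 [475.69652173 123.41109854]
 [277.47347696  95.34568447]]
```

```bash
python3 -c "
import cv2
im=cv2.imread('pics/w2.png')[60:230,240:520]
cv2.imwrite('pics/w2c.png',cv2.resize(im,None,fx=2.8,fy=2.8,interpolation=cv2.INTER_CUBIC))"
```

```text
(no output)
```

View pics/w2c.png

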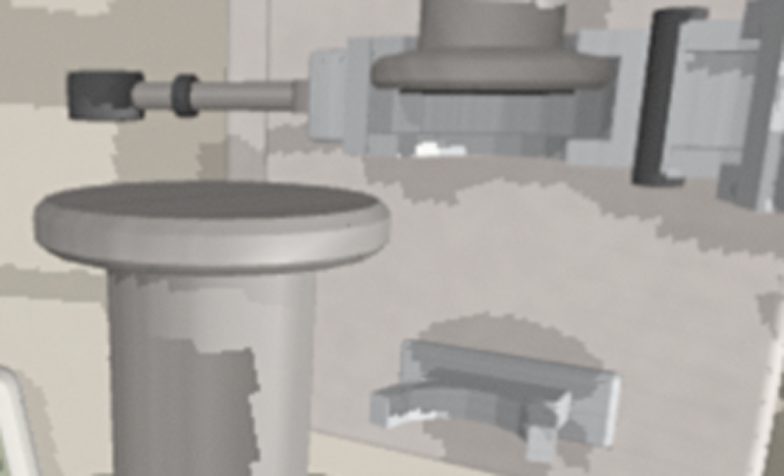

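```bash
python3 -c "
from h import *
from scipy.optimize import least_squares
a=np.linspace(0,2*np.pi,181)
s=sense();R=rot(s['eef_rot']);g=s['position']+R@[0,0,.167]
def m(p):
    f,h,c,yy=p
    C=lambda F,r: proj('w2',[g+R@[F/1e3,yy/1e3+r/1e3*np.cos(t),h/1e3+r/1e3*np.sin(t)] for t in a])
    A=C(f,30-c);B=C(f-4,30);D=C(f-8,30-c)
    return np.array([A[:,1].min(),A[:,1].max(),D[:,1].max(),B[:,0].min(),B[:,0].max()])
o=np.array([125,144,157.,252.1,379.3])
r=least_squares(lambda p:m(p)-o,[66,8,1.5,0],x_scale=1);print(r.x,r.fun)
"

```

```text
[65.51328657 12.49691999  1.82650759  0.37640257] [ 1.04068446 -3.76688788  3.08682852  0.46587922 -0.46565216]
```

```bash
sed -i 's/^CC=.*/CC=np.array([.5768,.2067,.130])/' h.py; cat >> h.py <<'E'
def S(u,y,n): return stand(u*.8192-n*.5736,y,u*.5736+n*.8192)
E
python3 -c "
from h import *
yaw=np.pi/2+SY
for n in(60,20,3,-2): t=S(0,-66,n)+[0,0,.008];print(n);go(t,yaw)"
```

```text
Traceback (most recent call last):
NameError: name 'SY' is not defined. Did you mean: 'S'?
```

```bash
sed -i 's/^CC=.*/&; SY=-.06/' h.py; 
python3 -c "
from h import *
yaw=np.pi/2+SY
for n in(60,20,3,-2): t=S(0,-66,n)+[0,0,.008];print(n);go(t,yaw)"
```

```text
60
shift [15.5 36.9 43.3] turn 0.002 n 1.4 t 4.17
20
shift [15.5 59.9 76. ] turn 0.002 n 2.4 t 4.17
3
shift [15.5 69.7 89.9] turn 0.002 n 2.8 t 4.17
-2
shift [15.5 72.6 94. ] turn 0.002 n 2.9 t 4.17
```

Call:
carry_out(
  series="-1 15.5 18 21 0.002;-1 15.5 37 43 0.002;-1 15.5 37 43 0.002;-1 15.5 37 43 0.002;-1 15.5 37 43 0.002",
)

```text
time: 4.58
position: [0.5392, 0.1413, 0.3557]
eef_rot: [-3.14, 0.0, 1.507]
contact_force: [-0.3, -0.2, -3.4]
finger_gap: 0.0349
grip_force: 35.0
```

```bash
python3 -c "
from h import *
s=sense();print(s['position'],s['eef_rot'],s['contact_force'])
yaw=np.pi/2+SY
for n in(20,3,-2): t=S(0,-66,n)+[0,0,.008];print(n);go(t,yaw)
snap('side','s2');snap('scene','sc2');snap('wrist','w3')
im=np.vstack([np.hstack([cv2.resize(cv2.imread('pics/s2.png')[180:300,250:410],None,fx=2.5,fy=2.5),cv2.resize(cv2.imread('pics/sc2.png')[190:310,190:350],None,fx=2.5,fy=2.5)]),cv2.resize(cv2.imread('pics/w3.png')[40:190,200:467],(800,450)[:2],interpolation=cv2.INTER_CUBIC)[:300]])
cv2.imwrite('pics/m.png',im)"
```

```text
[0.53916322 0.14134325 0.35566902] [-3.14005937e+00  4.34828226e-04  1.50691776e+00] [-0.26019505 -0.23003743 -3.43927095]
20
shift [ 1.6 22.2 34.3] turn -0.004 n 1.0 t 4.58
3
shift [ 1.6 32.  48.2] turn -0.004 n 1.4 t 4.58
-2
shift [ 1.7 34.9 52.3] turn -0.004 n 1.5 t 4.58
```

Call:
carry_out(
  series="-1 1.2 10 15 0;-1 1.2 22 34 0;-1 1.2 22 34 0;-1 1.2 22 34 0",
)

```text
time: 5.07
position: [0.5607, 0.1422, 0.3219]
eef_rot: [-3.14, 0.0, 1.508]
contact_force: [-0.4, -1.0, -3.0]
finger_gap: 0.035
grip_force: 35.0
```

```bash
python3 -c "
from h import *
s=sense();print(s['position'],s['eef_rot'],s['contact_force'])
snap('wrist','w4')
yaw=np.pi/2+SY
for n in(10,3,-2): t=S(0,-66,n)+[0,0,.008];print(n);go(t,yaw)
im=cv2.imread('pics/w4.png')
a=np.linspace(0,2*np.pi,91)
for y in(2,): q=proj('w4',[stand(28.5*np.cos(t),y,28.5*np.sin(t)) for t in a]);print(q.min(0),q.max(0))
cv2.imwrite('pics/w4c.png',cv2.resize(im[20:220,230:480],(750,600),interpolation=cv2.INTER_CUBIC))"
```

```text
[0.56074235 0.14223257 0.32193301] [-3.14005051e+00  1.74004264e-04  1.50837331e+00] [-0.37107448 -0.97270626 -2.96290819]
10
shift [-0.8  6.4  9.5] turn -0.002 n 0.3 t 5.12
3
shift [-0.8 10.4 15.3] turn -0.002 n 0.4 t 5.12
-2
shift [-0.8 13.3 19.4] turn -0.002 n 0.6 t 5.12
[281.80172494 118.89360128] [394.22814899 129.38328062]
```

View pics/w4c.png

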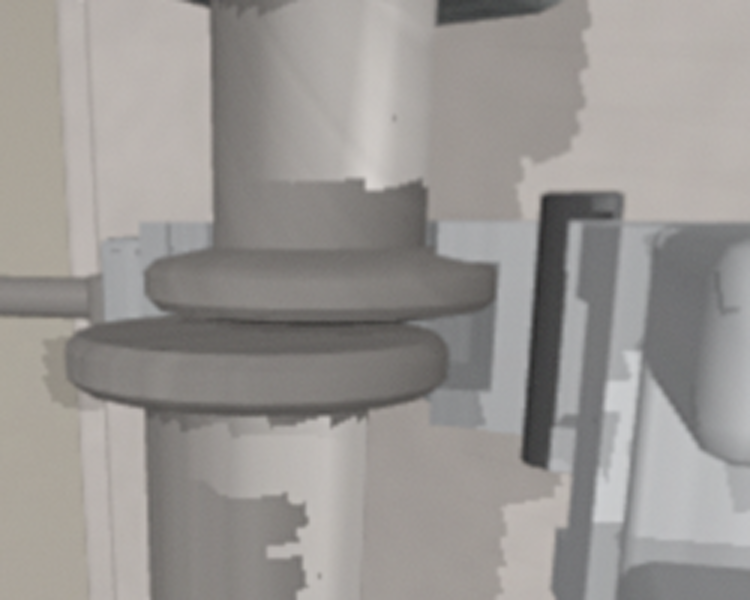

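```bash
python3 -c "
from h import *
s=sense();R=rot(s['eef_rot']);g=s['position']+R@[0,0,.167]
for y in(5,6,7,8): print(y,proj('w4',[stand(-30,y,0),stand(30,y,0)]).round(1).tolist())
for f in(60,62,64):
  for h in(8,11): print(f,h,proj('w4',[g+R@[f/1e3,.03,h/1e3],g+R@[f/1e3,-.03,h/1e3]]).round(1).tolist())
"
```

```text
5 [[278.9, 117.5], [396.1, 117.3]]
6 [[278.9, 115.5], [396.2, 115.3]]
7 [[278.8, 113.5], [396.4, 113.3]]
8 [[278.7, 111.5], [396.5, 111.3]]
60 8 [[377.9, 142.4], [250.0, 142.4]]
60 11 [[376.7, 141.4], [251.2, 141.4]]
62 8 [[378.1, 138.1], [249.7, 138.1]]
62 11 [[377.0, 137.2], [250.9, 137.2]]
64 8 [[378.4, 133.8], [249.5, 133.8]]
64 11 [[377.2, 133.0], [250.7, 133.0]]
```

Call:
carry_out(
  series="-1 0.2 3 5 0;-1 0.2 6 9 0;-1 0.2 8 12 0;-1 0.2 9.8 15 0;-1 0.2 9.8 15 0",
)

```text
time: 5.53
position: [0.571, 0.142, 0.3065]
eef_rot: [-3.141, 0.0, 1.509]
contact_force: [-0.7, -0.7, -2.9]
finger_gap: 0.0349
grip_force: 35.0
```

```bash
python3 -c "
from h import *
s=sense();print(s['position'],s['eef_rot'],s['contact_force'],s['ft_torque'])
go(S(0,-65,-2)+[0,0,.008],np.pi/2+SY)
"
```

```text
[0.57099751 0.14201581 0.30646905] [-3.14090217e+00  1.26160784e-04  1.50871912e+00] [-0.72343716 -0.71577865 -2.92686811] [ 0.03434736 -0.08418489  0.0037095 ]
shift [-0.1  3.1  3.1] turn -0.002 n 0.1 t 5.53
```

Call:
carry_out(
  series="-1 0 1 1.5 0;-1 0 2 2.5 0;-1 0 3 3.5 0;-1 0 3 4 0;-1 0 3 4 0",
)

```text
time: 5.95
position: [0.5736, 0.142, 0.3037]
eef_rot: [-3.141, 0.0, 1.509]
contact_force: [-4.1, -0.8, 2.7]
finger_gap: 0.0352
grip_force: 35.0
```

```bash
python3 -c "
from h import *
s=sense();print(s['position'],s['eef_rot'],s['contact_force'],s['ft_torque'])
go(S(0,-65,-2)+[0,0,.008],np.pi/2+SY)
"
```

```text
[0.57356812 0.14197587 0.30372799] [-3.14119642e+00  9.24952300e-05  1.50907924e+00] [-4.08000713 -0.77246759  2.65668921] [-0.06927464  0.58808214  0.102524  ]
shift [-0.2  0.5  0.4] turn -0.002 n 0.0 t 5.95
```

Call:
carry_out(
  series="0.2 0 0 0 0;0.2 0 0 0 0;0.2 0 0 0 0;0.2 0 0 0 0;0.2 0 0 0 0;0.2 0 0 -20 0;0.2 0 0 -60 0;0.2 0 0 -100 0;0.2 0 0 -140 0;0.2 0 0 -150 0",
)

```text
time: 6.78
position: [0.5746, 0.142, 0.4606]
eef_rot: [3.13, -0.001, 1.509]
contact_force: [0.5, -0.3, -0.4]
finger_gap: 0.0557
grip_force: 0.0
```

```bash
cat >> h.py <<'E'
def lug(th,r=0,t=0,y=0): # r extra along lug, t across
    b=np.arctan2(12,-98)-th; d=np.array([np.cos(b),np.sin(b)]); e=np.array([np.sin(b),-np.cos(b)])
    p=np.array([44,0])+(98.73+r)*d+t*e; return S(p[0],y,p[1])
E
python3 -c "
from h import *
s=sense();print(s['position'],s['contact_force'],s['time'])
snap('wrist','w5')
for th in(1.9,2,2.1):
  print(th,lug(th).round(4))
  for f in('w2','scene0','side0'): print(f,proj(f,[lug(th),lug(th,14,0,16),lug(th,14,0,-16)]).round(0).tolist())
"
```

```text
[0.57461724 0.14202025 0.46058027] [ 0.53814738 -0.3300355  -0.35252477] 6.7833
1.9 [0.5971 0.2055 0.2527]
w2 [[566.0, 100.0], [603.0, 48.0], [579.0, 150.0]]
scene0 [[242.0, 210.0], [235.0, 209.0], [248.0, 198.0]]
side0 [[289.0, 204.0], [287.0, 204.0], [292.0, 192.0]]
2 [0.6069 0.2049 0.2538]
w2 [[595.0, 100.0], [641.0, 48.0], [614.0, 151.0]]
scene0 [[237.0, 207.0], [229.0, 206.0], [243.0, 195.0]]
side0 [[283.0, 203.0], [281.0, 202.0], [285.0, 191.0]]
2.1 [0.6167 0.2043 0.2539]
w2 [[621.0, 101.0], [676.0, 49.0], [647.0, 151.0]]
scene0 [[232.0, 205.0], [224.0, 204.0], [238.0, 193.0]]
side0 [[277.0, 203.0], [274.0, 202.0], [279.0, 190.0]]
```

```bash
python3 -c "
from h import *
L=lug(1.9);go(L+[0,0,.065],SY);go(L+[0,0,.004],SY)"
```

```text
shift [ 64.8  18.8 -24.5] turn 1.569 n 1.7 t 6.83
shift [64.7 18.  36.5] turn 1.569 n 1.8 t 6.83
```

Call:
carry_out(
  series="1 0 0 -26 0.12;1 20 5 -26 0.24;1 40 10 -26 0.36;1 65 19 -26 0.48;1 65 19 -26 0.6;1 65 19 -26 0.72;1 65 19 -26 0.84;1 65 19 -26 0.96;1 65 19 -26 1.08;1 65 19 -26 1.2",
)

```text
time: 7.67
position: [0.597, 0.2056, 0.477]
eef_rot: [-3.141, 0.003, 0.303]
contact_force: [-0.3, -0.4, 0.3]
finger_gap: 0.0929
grip_force: 0.0
```

Call:
carry_out(
  series="1 0 0 0 0.12;1 0 0 0 0.24;1 0 0 0 0.367;1 0 0 0 0.367;1 0 0 0 0.367",
)

```text
time: 8.08
position: [0.5969, 0.2056, 0.4776]
eef_rot: [3.141, 0.002, -0.055]
contact_force: [-0.5, -0.7, 0.3]
finger_gap: 0.0928
grip_force: 0.0
```

```bash
python3 -c "
from h import *
s=sense();print(s['position'],s['eef_rot'],s['contact_force'])
snap('wrist','w6');snap('side','s6');snap('scene','sc6')
go(lug(1.9)+[0,0,.004],SY)
P=[lug(th,r,t,y) for th in(1.9,) for r,t in((14,-10),(14,10)) for y in(-16,16)]
print(proj('w6',P).round(0).tolist())
g=cv2.cvtColor(cv2.imread('pics/w6.png'),cv2.COLOR_BGR2GRAY)
print(cv2.resize(g[150:400:1,200:440],(40,32),interpolation=cv2.INTER_AREA).tolist())"
```

```text
[0.5969106  0.20558466 0.47757457] [ 3.14117678e+00  2.05489613e-03 -5.46468116e-02] [-0.5120692  -0.68926329  0.28290277]
shift [ 0.2  0.1 54.7] turn 0.005 n 1.3 t 8.23
[[341.0, 244.0], [291.0, 244.0], [342.0, 217.0], [290.0, 217.0]]
[[171, 156, 153, 153, 153, 153, 136, 131, 131, 131, 119, 115, 125, 124, 124, 152, 185, 185, 186, 186, 186, 186, 177, 124, 137, 140, 139, 139, 139, 139, 139, 127, 139, 154, 120, 121, 123, 140, 172, 172], [159, 153, 153, 153, 153, 153, 130, 131, 131, 132, 111, 99, 126, 125, 125, 153, 189, 189, 189, 189, 189, 189, 184, 126, 125, 125, 125, 126, 125, 126, 124, 105, 114, 177, 134, 122, 136, 157, 166, 171], [153, 152, 153, 153, 152, 153, 127, 131, 131, 130, 103, 84, 125, 125, 125, 171, 217, 217, 217, 217, 217, 217, 212, 125, 125, 125, 124, 125, 126, 126, 114, 104, 90, 141, 138, 95, 149, 148, 150, 170], [94, 119, 141, 153, 153, 156, 126, 131, 130, 126, 96, 110, 132, 132, 132, 179, 217, 217, 217, 217, 217, 217, 215, 138, 139, 138, 136, 137, 136, 135, 126, 120, 112, 126, 168, 106, 145, 150, 150, 162], [108, 135, 72, 143, 162, 147, 127, 130, 129, 124, 107, 163, 16
[... 4620 characters left out ...]
, 142, 142, 143, 143, 139, 86, 59, 93, 104, 103, 103, 102, 102, 102, 102, 103, 102, 103, 102], [149, 149, 151, 150, 149, 140, 141, 141, 141, 141, 142, 142, 142, 142, 127, 116, 116, 116, 116, 116, 116, 116, 116, 116, 116, 116, 115, 113, 115, 116, 116, 116, 116, 115, 116, 116, 115, 116, 116, 116], [149, 149, 149, 150, 146, 141, 141, 142, 142, 142, 143, 142, 143, 143, 125, 116, 116, 116, 116, 116, 116, 116, 116, 116, 116, 116, 116, 116, 116, 116, 116, 116, 116, 116, 116, 116, 115, 115, 115, 115], [148, 148, 148, 149, 143, 142, 142, 142, 142, 143, 143, 143, 143, 144, 121, 116, 116, 115, 116, 115, 116, 116, 116, 116, 115, 115, 115, 114, 115, 115, 115, 115, 114, 114, 114, 113, 115, 115, 114, 114]]
```

Call:
carry_out(
  series="1 6 0 20 0;1 6 0 40 0;1 6 0 55 0;1 6 0 55 0;-1 6 0 55 0;-1 6 0 55 0;-1 6 0 55 0;-1 6 0 55 0;-1 6 0 55 0;-1 6 0 55 0",
  squeeze=15,
)

```text
time: 9.07
position: [0.6029, 0.2053, 0.4248]
eef_rot: [-3.141, -0.001, -0.058]
contact_force: [0.1, 0.6, 0.6]
finger_gap: 0.0577
grip_force: 0.0
```

Call:
carry_out(
  series="-1 0 0 0 0;-1 0 0 0 0;-1 0 0 0 0;-1 0 0 0 0;-1 0 0 0 0",
)

```text
time: 9.48
position: [0.6029, 0.205, 0.4241]
eef_rot: [3.141, 0.0, -0.058]
contact_force: [-0.4, -1.6, 0.2]
finger_gap: 0.0318
grip_force: 15.0
```

```bash
python3 -c "
from h import *
s=sense();print(s['position'],s['eef_rot'],s['contact_force'],s['finger_gap'])
g=s['position']-[0,0,.167]
R=rot(s['eef_rot'])
for th in np.arange(1.8,-.05,-.16):
    d=(lug(th)-lug(1.96))*1e3; v=R.T@d; print(round(th,2),v.round(1))
print(R.T@(lug(0)-g)*1e3, R.T@(lug(1.96)-g)*1e3)"
```

```text
[0.60285153 0.20502    0.42411295] [ 3.14108365e+00  1.05698700e-04 -5.83242672e-02] [-0.44724102 -1.61597253  0.20958626] 0.031788193124089446
1.8 [-15.5  -0.    2.8]
1.64 [-30.4  -0.1   8.1]
1.48 [-44.3  -0.1  15.6]
1.32 [-56.7  -0.1  25.3]
1.16 [-67.5  -0.1  36.9]
1.0 [-76.3  -0.2  50. ]
0.84 [-82.9  -0.2  64.3]
0.68 [-87.1  -0.2  79.5]
0.52 [-88.8  -0.2  95.2]
0.36 [-88.1  -0.2 111. ]
0.2 [-84.8  -0.2 126.4]
0.04 [-79.1  -0.2 141.1]
[-77.20769093  -0.31969141 148.26404467] [ 0.10148436 -0.11649781  3.63066804]
```

Call:
carry_out(
  series="-1 -8 0 1 0;-1 -15.5 0 2.8 0;-1 -23 0 5.2 0;-1 -30.4 0 8.1 0;-1 -37.5 0 11.7 0;-1 -44.3 0 15.6 0;-1 -50.7 0 20.2 0;-1 -56.7 0 25.3 0;-1 -62.3 0 30.9 0;-1 -67.5 0 36.9 0",
)

```text
time: 10.32
position: [0.5345, 0.2091, 0.3866]
eef_rot: [3.141, 0.001, -0.058]
contact_force: [0.1, -4.7, 2.7]
finger_gap: 0.0316
grip_force: 15.0
```

Call:
carry_out(
  series="-1 -4.6 0 6.5 0;-1 -8.8 0 13.1 0;-1 -12.4 0 20.1 0;-1 -15.4 0 27.4 0;-1 -17.8 0 34.9 0;-1 -19.6 0 42.6 0;-1 -20.8 0 50.4 0;-1 -21.3 0 58.3 0;-1 -21.2 0 66.2 0;-1 -20.6 0 74.1 0",
)

```text
time: 11.15
position: [0.5141, 0.2102, 0.3117]
eef_rot: [3.141, 0.002, -0.058]
contact_force: [0.6, -4.9, 2.5]
finger_gap: 0.0317
grip_force: 15.0
```

```bash
python3 -c "
from h import *
s=sense();print(s['position'],s['eef_rot'],s['contact_force'],s['finger_gap'])
g=s['position']-[0,0,.167]
R=rot(s['eef_rot'])
for th in(.36,.28,.2,.12,.06,0,-.03): print(th,R.T@(lug(th)+[0,0,.0036]-g)*1e3)"
```

```text
[0.51410318 0.21022553 0.31165535] [ 3.14087882e+00  2.22448041e-03 -5.81887251e-02] [ 0.57844657 -4.89048491  2.4745614 ] 0.03169407567388392
0.36 [ 0.92270275 -0.23763472 -1.48230069]
0.28 [ 2.26832722 -0.2407833   6.2989156 ]
0.2 [ 4.23148051 -0.24271829 13.94771077]
0.12 [ 6.79960514 -0.24342734 21.41515863]
0.06 [ 9.11297172 -0.24315157 26.86794873]
0 [11.74914599 -0.24218448 32.17220825]
-0.03 [13.18536568 -0.24144268 34.76265077]
```

Call:
carry_out(
  series="-1 1 0 3 0;-1 2.2 0 6.3 0;-1 4.2 0 14 0;-1 6 0 19 0;-1 8 0 24 0;-1 9.8 0 28 0;-1 11.7 0 32 0;-1 12 0 33 0;-1 12 0 33 0",
)

```text
time: 11.9
position: [0.5259, 0.2096, 0.2792]
eef_rot: [3.141, 0.004, -0.058]
contact_force: [-3.3, -4.2, 1.6]
finger_gap: 0.0322
grip_force: 15.0
```

```bash
python3 -c "
from h import *
s=sense();print(s['position'],s['eef_rot'],s['contact_force'],s['ft_torque'],s['finger_gap'])
g=s['position']-[0,0,.167]
R=rot(s['eef_rot'])
for th in(.06,0,-.03): print(th,R.T@(lug(th)+[0,0,.0036]-g)*1e3)"
```

```text
[0.52587219 0.20956038 0.27916335] [ 3.14079244  0.00391991 -0.05832156] [-3.3239532  -4.22246785  1.58430574] [-0.7794055   0.41916809 -0.00418191] 0.032215078145151566
0.06 [-2.75656665 -0.1987203  -5.59307303]
0 [-0.11140257 -0.19855639 -0.29329079]
-0.03 [ 1.3292073  -0.19822641  2.2947129 ]
```

Call:
carry_out(
  series="-1 0.7 0 1.5 0;-1 1.4 0 3 0;-1 2 0 4.5 0;-1 2 0 4.5 0;-1 2 0 4.5 0",
)

```text
time: 12.32
position: [0.5278, 0.2094, 0.277]
eef_rot: [3.141, 0.002, -0.058]
contact_force: [-7.3, -6.9, 16.3]
finger_gap: 0.0317
grip_force: 15.0
```

Call:
carry_out(
  series="-1 0 0 0 0;-1 0.5 0 1.5 0;-1 1 0 3 0;-1 1 0 3 0",
  squeeze=40,
)

```text
time: 12.65
position: [0.5281, 0.2095, 0.2767]
eef_rot: [3.141, 0.002, -0.058]
contact_force: [-17.8, -7.6, 36.7]
finger_gap: 0.0316
grip_force: 40.0
```

Call:
carry_out(
  series="-1 -2 0 -5 0;1 -2 0 -5 0;1 -2 0 -5 0;1 -2 0 -5 0;1 -2 0 -5 0;1 -2 0 -30 0;1 -2 0 -70 0;1 -2 0 -75 0;1 -2 0 -75 0",
)

```text
time: 13.4
position: [0.5289, 0.2101, 0.3503]
eef_rot: [-3.14, -0.006, -0.058]
contact_force: [0.9, -0.6, 0.2]
finger_gap: 0.0806
grip_force: 0.0
```

```bash
python3 -c "
from h import *
s=sense();print(s['position'],s['eef_rot'],s['contact_force'],s['finger_gap'])
for a,b in(((311,315.75),(360.5,289)),((298,305),(346.75,283.5)),((281.25,290),(328.75,276.25))):
  x,e=tri('scene0',a,'side0',b); d=Ro.from_euler('z',-SY).apply(x-CC)*1e3;print(x.round(4),e.round(4),'stand',d.round(1),'u',d[0]*.8192+d[2]*.5736,'n',-d[0]*.5736+d[2]*.8192)
snap('wrist','w7');im=cv2.imread('pics/w7.png')
h=[.4698,.2125,.0602];print(proj('w7',h))
m=(im.max(2)<50)&(np.mgrid[:400,:640][0]<300);n,l,st,c=cv2.connectedComponentsWithStats(m.astype('uint8'))
for i in range(1,n):
  if st[i,4]>60: print(st[i],c[i].round(1))
go([.4698,.2131,.066],SY)"
```

```text
[0.52894061 0.21011397 0.35032513] [-3.13961417 -0.00590538 -0.05802375] [ 0.92534974 -0.63804946  0.16852943] 0.0806058528526606
[0.4698 0.2121 0.0602] 0.0013 stand [-107.1   -1.   -69.8] u -127.80275517671011 n 4.272370748582198
[0.4967 0.2119 0.0733] 0.0007 stand [-80.3   0.4 -56.7] u -98.28670557672831 n -0.39172277082941775
[0.5317 0.2111 0.0912] 0.0024 stand [-45.3   1.6 -38.8] u -59.35889145074064 n -5.855096111706672
[[317.29930825 255.14063993]]
[514  11  18  15 153] [522.3  18.3]
[206 233  37  67 976] [226.8 272. ]
[387 233  36  67 965] [402.2 272.1]
[  21  253  144   47 3442] [100.9 284. ]
[ 465  272  144   28 3070] [532.5 286.2]
shift [-58.8   0.3 115.2] turn 0.002 n 3.1 t 13.45
```

Call:
carry_out(
  series="1 -35 0 0 0;1 -59 0 0 0;1 -59 0 20 0;1 -59 0 50 0;1 -59 0 80 0;1 -59 0 105 0;1 -59 0 115 0;1 -59 0 115 0;-1 -59 0 115 0;-1 -59 0 115 0",
  squeeze=15,
)

```text
time: 14.28
position: [0.4696, 0.2132, 0.2334]
eef_rot: [-3.141, -0.001, -0.058]
contact_force: [-0.2, -0.2, -0.4]
finger_gap: 0.084
grip_force: 0.0
```

Call:
carry_out(
  series="-1 0 0 0 0;-1 0 0 0 0;-1 0 0 0 0;-1 0 0 0 0;-1 0 0 0 0;-1 0 0 0 0;-1 0 0 0 0;-1 0 0 0 0;-1 0 0 0 0;-1 0 0 0 0",
)

```text
time: 15.12
position: [0.469, 0.2131, 0.2325]
eef_rot: [3.142, 0.0, -0.058]
contact_force: [0.4, -0.6, -0.2]
finger_gap: 0.0175
grip_force: 0.0
```

```bash
cat >> h.py <<'E'
def head(th): return S(-56-72*np.sin(th),0,-6.5+72*np.cos(th))
E
python3 -c "
from h import *
s=sense();print(s['position'],s['eef_rot'],s['contact_force'],s['finger_gap'],s['grip_force'])
g=s['position']-[0,0,.167];print(g)
R=rot(s['eef_rot'])
for th in np.arange(1.42,-.05,-.1): print(round(th,2),(R.T@(head(th)-head(1.42))*1e3).round(1))"
```

```text
[0.46895651 0.21305309 0.23252248] [ 3.14157746e+00  1.49746067e-04 -5.82311492e-02] [ 0.37548962 -0.61067166 -0.23565542] 0.017481393459135082 0.0
[0.46895651 0.21305309 0.06552248]
1.42 [0. 0. 0.]
1.32 [-2.9 -0.  -6.6]
1.22 [ -5.1  -0.  -13.5]
1.12 [ -6.6  -0.  -20.5]
1.02 [ -7.4  -0.  -27.6]
0.92 [ -7.4  -0.  -34.8]
0.82 [ -6.8  -0.  -42. ]
0.72 [ -5.4  -0.  -49.1]
0.62 [ -3.4  -0.  -56. ]
0.52 [ -0.6  -0.  -62.6]
0.42 [  2.7   0.  -69. ]
0.32 [  6.7   0.  -75. ]
0.22 [ 11.3   0.  -80.5]
0.12 [ 16.4   0.  -85.6]
0.02 [ 22.    0.  -90.1]
```

Close a bit more, then swing the first part.

Call:
carry_out(
  series="-1 0 0 0 0;-1 0 0 0 0;-1 0 0 0 0;-1 -1.5 0 -3.3 0;-1 -2.9 0 -6.6 0;-1 -4 0 -10 0;-1 -5.1 0 -13.5 0;-1 -5.9 0 -17 0;-1 -6.6 0 -20.5 0;-1 -7 0 -24 0",
)

```text
time: 15.95
position: [0.4621, 0.2132, 0.257]
eef_rot: [3.141, -0.001, -0.058]
contact_force: [2.9, -4.8, -3.8]
finger_gap: 0.0158
grip_force: 15.0
```

```bash
python3 -c "
from h import *
s=sense();print(s['position'],s['contact_force'],s['ft_torque'],s['finger_gap'],s['grip_force'])"
```

```text
[0.46213721 0.2131826  0.25700475] [ 2.89769983 -4.76412798 -3.75001167] [-0.65038842 -0.37622184 -0.00244969] 0.015756285608633916 14.999615550041199
```

Call:
carry_out(
  series="-1 -0.4 0 -3.6 0;-1 -0.4 0 -10.8 0;-1 0.2 0 -18 0;-1 1.6 0 -25.1 0;-1 3.6 0 -32 0;-1 6.4 0 -38.6 0;-1 9.7 0 -45 0;-1 9.7 0 -45 0",
)

```text
time: 16.62
position: [0.4719, 0.2127, 0.3029]
eef_rot: [3.141, 0.0, -0.058]
contact_force: [-2.4, -5.7, 1.9]
finger_gap: 0.0163
grip_force: 15.0
```

Call:
carry_out(
  series="-1 2 0 -3 0;-1 4 0 -6 0;-1 6.3 0 -8.8 0;-1 8.6 0 -11.5 0;-1 11.2 0 -14 0;-1 13.7 0 -16.6 0;-1 16.5 0 -18.8 0;-1 19.3 0 -21.1 0;-1 19.3 0 -21.1 0",
)

```text
time: 17.37
position: [0.491, 0.2116, 0.323]
eef_rot: [3.141, 0.002, -0.058]
contact_force: [-0.9, -5.8, -0.8]
finger_gap: 0.0159
grip_force: 15.0
```

```bash
python3 -c "
from h import *
s=sense();print(s['position'],s['contact_force'],s['ft_torque'],s['finger_gap'],s['grip_force'])
g=s['position']-[0,0,.167]
print((head(0)-g)*1e3)"
```

```text
[0.49095198 0.21160496 0.32303941] [-0.8730954  -5.75492894 -0.78248913] [-0.89618093  0.45718136 -0.00830249] 0.015857879520280713 15.000031292438507
[ 2.55218077  0.09879638 -4.50340725]
```

Call:
carry_out(
  series="-1 1.6 0 -1 0;-1 3.2 0 -2 0;-1 4.8 0 -3 0;-1 4.8 0 -3 0",
)

```text
time: 17.7
position: [0.4953, 0.2113, 0.3258]
eef_rot: [3.141, 0.003, -0.058]
contact_force: [-2.3, -5.1, 0.2]
finger_gap: 0.016
grip_force: 15.0
```

Call:
carry_out(
  series="-1 1.6 0 -1 0;-1 3.2 0 -2 0;-1 4.8 0 -3 0;-1 4.8 0 -3 0",
)

```text
time: 18.03
position: [0.4978, 0.2113, 0.3264]
eef_rot: [3.14, 0.011, -0.058]
contact_force: [-8.5, -3.1, -7.5]
finger_gap: 0.0155
grip_force: 15.0
```

Call:
carry_out(
  series="-1 0 0 0 0;-1 1.5 0 0 0;-1 3 0 0 0;-1 3 0 0 0",
  squeeze=35,
)

```text
time: 18.37
position: [0.4989, 0.2114, 0.3264]
eef_rot: [3.14, 0.017, -0.058]
contact_force: [-17.9, -3.5, -0.9]
finger_gap: 0.0157
grip_force: 35.0
```

```bash
python3 -c "
from h import *
s=sense();print(s['position'],s['contact_force'],s['ft_torque'],s['finger_gap'],s['grip_force'])
p=s['position']-[0,0,.167]
d=Ro.from_euler('z',-SY).apply(p-CC)*1e3;print('u',d[0]*.8192+d[2]*.5736,'n',-d[0]*.5736+d[2]*.8192)
a=np.array([.46895,.2131,.0655]);d=Ro.from_euler('z',-SY).apply(a-CC)*1e3;print('start u',d[0]*.8192+d[2]*.5736,'n',-d[0]*.5736+d[2]*.8192)"
```

```text
[0.49892904 0.2113511  0.32640164] [-17.86351978  -3.50572152  -0.90359713] [-0.44542665  2.8053511   0.01617586] 0.015687891840976624 35.00050127506256
u -47.04079104240195 n 68.83220486452502
start u -125.503320497955 n 9.133170700228256
```

Call:
carry_out(
  series="-1 -2 0 2 0;0.5 -2 0 2 0;0.5 -2 0 2 0;0.5 -2 0 2 0;0.5 -2 0 2 0;0.5 -2 0 2 0;0.5 -2 0 -30 0;0.5 -2 0 -70 0;0.5 -2 0 -110 0;0.5 -2 0 -150 0",
)

```text
time: 19.2
position: [0.5014, 0.2112, 0.4804]
eef_rot: [-3.141, 0.0, -0.058]
contact_force: [1.4, 1.5, 0.2]
finger_gap: 0.0681
grip_force: 0.0
```

Call:
carry_out(
  series="0.5 -40 -40 0 0;0.5 -80 -80 0 0;0.5 -100 -150 0 0;0.5 -100 -190 0 0;0.5 -100 -230 0 0;0.5 -100 -250 0 0;0.5 -100 -250 0 0;0.5 -100 -250 0 0",
)

```text
time: 19.87
position: [0.415, 0.4714, 0.4776]
eef_rot: [-3.139, 0.001, -0.053]
contact_force: [0.6, -0.9, -0.2]
finger_gap: 0.0698
grip_force: 0.0
```

```bash
python3 -c "
from h import *
s=sense();print(s['position'],s['contact_force'])
for n,o in(('side','s0'),('scene','sc0')):
  snap(n,n+'9');im=cv2.imread(f'pics/{n}9.png');P=[head(0),head(.1),head(.3)];q=proj(n+'9',P);print(n,q.round(1).tolist())
  x,y=q[0].astype(int);w=im[y-25:y+26,x-25:x+26].max(2);m=(w<60).astype('uint8');k,l,st,c=cv2.connectedComponentsWithStats(m)
  for i in range(1,k):
    if st[i,4]>15: print(st[i]+[x-25,y-25,0,0,0],(c[i]+[x-25,y-25]).round(1))
"
```

```text
[0.41504918 0.47144689 0.47756036] [ 0.57650472 -0.896012   -0.24201708]
side [[349.8, 254.6], [352.9, 256.8], [358.2, 261.5]]
scene [[297.4, 277.6], [300.3, 280.7], [305.4, 287.2]]
[272 254  22  49 597] [279.9 275.4]
[293 275  11  12  75] [298.8 280.7]
```

Call:
carry_out(
  series="0.5 0 600 0 0;0.5 0 600 0 0;0.5 0 600 0 0;0.5 0 600 0 0;0.5 0 600 0 0;0.5 0 600 0 0;0.5 0 600 0 0;0.5 0 600 0 0;0.5 0 600 0 0;0.5 0 600 0 0",
)

```text
time: 20.8
position: [0.3902, 0.0479, 0.4791]
eef_rot: [3.141, -0.001, -0.06]
contact_force: [1.1, -0.2, -0.1]
finger_gap: 0.0697
grip_force: 0.0
```

Call:
carry_out(
  series="0.5 0 190 0 0;0.5 0 190 0 0;0.5 0 190 0 0;0.5 0 190 0 0;0.5 0 190 0 0;0.5 0 190 0 0",
)

```text
time: 21.3
position: [0.3794, -0.1437, 0.4787]
eef_rot: [3.139, -0.0, -0.066]
contact_force: [0.2, 0.4, -0.3]
finger_gap: 0.0697
grip_force: 0.0
```

```bash
python3 -c "
from h import *
print(sense()['position'])
C={}
for n in('side','scene'):
  snap(n,n+'9');im=cv2.imread(f'pics/{n}9.png');q=proj(n+'9',[head(0),head(.1),head(.3)]);print(n,q.round(1).tolist())
  x,y=q[0].astype(int);w=im[y-25:y+26,x-25:x+26].max(2);m=(w<70).astype('uint8');k,l,st,c=cv2.connectedComponentsWithStats(m)
  for i in range(1,k):
    if st[i,4]>15: print((st[i]+[x-25,y-25,0,0,0]).tolist(),(c[i]+[x-25,y-25]).round(1))
print(proj('side9',[lug(0)]),proj('scene9',[lug(0)]))
"
```

```text
[ 0.37944222 -0.14370377  0.47873694]
side [[349.8, 254.6], [352.9, 256.8], [358.2, 261.5]]
[343, 252, 11, 11, 82] [348.4 257.7]
scene [[297.4, 277.6], [300.3, 280.7], [305.4, 287.2]]
[284, 272, 21, 16, 218] [294.8 280. ]
[[331.72981387 268.96586441]] [[283.72742729 285.28938144]]
```

```bash
python3 -c "
from h import *
im=cv2.imread('pics/scene9.png').max(2)
print(im[268:292,280:310].tolist().__str__().replace('], [','\n'))
for sc in((296.5,280),(298.8,280.7)):
  x,e=tri('side9',(348.4,257.7),'scene9',sc);d=Ro.from_euler('z',-SY).apply(x-CC)*1e3;print(x,e,d,'u',d[0]*.8192+d[2]*.5736,'n',-d[0]*.5736+d[2]*.8192)"
```

```text
[[112, 108, 112, 117, 129, 143, 146, 143, 141, 139, 144, 144, 145, 142, 145, 148, 146, 146, 144, 145, 144, 145, 142, 139, 145, 144, 144, 145, 145, 142
115, 112, 108, 110, 127, 144, 143, 141, 145, 143, 144, 144, 146, 144, 142, 142, 142, 143, 143, 143, 147, 144, 149, 145, 145, 146, 144, 145, 141, 146
112, 106, 99, 107, 129, 137, 142, 141, 144, 144, 144, 140, 142, 131, 119, 117, 113, 116, 132, 140, 142, 145, 144, 145, 141, 141, 148, 143, 146, 143
110, 102, 101, 115, 128, 125, 132, 144, 146, 143, 141, 143, 133, 111, 84, 75, 73, 79, 96, 114, 130, 142, 143, 143, 142, 140, 146, 142, 143, 145
104, 100, 112, 121, 131, 129, 126, 132, 143, 144, 143, 133, 108, 77, 59, 54, 58, 58, 64, 76, 100, 126, 141, 148, 143, 146, 145, 145, 148, 147
104, 112, 121, 131, 127, 126, 123, 121, 126, 143, 132, 112, 77, 57, 56, 54, 52, 47, 51, 52, 62, 92, 122, 139, 140, 146, 148, 149, 144, 147
110, 120, 127, 130, 133, 123, 114, 110, 112, 125, 107, 81, 61, 55, 56, 54, 58, 49, 50, 49, 47, 60, 91, 120, 145, 146, 147, 144, 147, 144
119, 128, 129, 131, 130, 119, 107, 100, 94, 96, 70, 59, 54, 56, 52, 56, 51, 49, 45, 43, 37
[... 1786 characters left out ...]
, 115, 113, 126, 131, 133, 140, 145, 143, 145, 141, 146, 142, 147, 142, 142, 139, 137, 122, 115, 110, 109, 113, 108, 103
116, 129, 137, 131, 131, 132, 126, 122, 127, 139, 144, 146, 142, 141, 147, 143, 141, 143, 141, 145, 141, 136, 124, 113, 110, 108, 110, 108, 112, 122
109, 115, 130, 136, 135, 130, 128, 122, 124, 135, 143, 142, 144, 141, 143, 141, 142, 139, 142, 144, 134, 123, 106, 109, 111, 109, 111, 113, 119, 127]]
[0.49578612 0.2116528  0.14364023] 0.00012781822705164688 [-81.16509157   0.08597424  13.64022532] u -58.66640976818231 n 57.73036910780256
[0.49560992 0.20539753 0.13624237] 0.0013841866690402663 [-80.96587649  -6.1686079    6.24237075] u -62.746622156523884 n 51.55577686812077
```

```bash
python3 -c "
from bench import finish_job
print(finish_job())"
```

```text
the job is handed in; nothing more can be done
None
```

I laid the end piece in the clamp, swung the jaw to its stop and swung the bolt up into the fork to its stop; the job is handed in at about 21 s, but no verdict came back, so success is inferred from contact forces and a final camera check of the bolt head.

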